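# Roll the offcut caddy into its parking lane

### The job

Take the offcut caddy by its push bar and roll it forward along the bench, without lifting it, until all four swivel castors trail straight behind their pins, before its nose reaches the straight part of the parking lane. Then steer it in between the two battens and press its nose gently but firmly, with about 7 N for a good half second, against the sprung rubber buffer at the lane's end; more than 15 N would harm the buffer, and the battens must not be rammed either. Let go so that the caddy is left standing against the buffer with its castors still straight, and disturb nothing else on the bench.

Things in the scene. Friction and masses are not known exactly. Their poses are not given: they have to be found in the camera images.
- caddy: Small caddy: grey tray 170 x 130 mm (tray walls from 40 to 68 mm above the bench) with a few fixed offcuts in its front half, on four swivel castors with 30 mm wheels; about 0.8 kg, it takes about 3 N to roll. Origin at bench height under the tray's centre; +x is forward (the nose), +y its left, z up.
- caddy_bar (a point): Centre of the caddy's push bar, a wooden bar across the rear half of the tray (16 mm thick along the caddy's x, 92 mm long along its y, from 108 to 126 mm above the bench, on two 10 mm posts at its ends). 45 mm behind the caddy's origin, 117 mm above the bench; axes as the caddy. Free space 40 mm below the bar; pinch it from above with the fingers before and behind it.
- caddy_nose (a point): Middle of the tray's flat front wall, 85 mm ahead of the caddy's origin and 55 mm above the bench: this meets the buffer.
- wheel_fl (a point): Wheel centre of the front left castor (15 mm above the bench), 18 mm from its vertical swivel pin; the pin is at x = 55, y = 42 mm in the caddy's frame. The castor trails straight when its wheel is directly behind the pin, at x = 37, y = 42 mm in the caddy's frame. It starts askew and swivels freely.
- wheel_fr (a point): Wheel centre of the front right castor (15 mm above the bench), 18 mm from its vertical swivel pin; the pin is at x = 55, y = -42 mm in the caddy's frame. The castor trails straight when its wheel is directly behind the pin, at x = 37, y = -42 mm in the caddy's frame. It starts askew and swivels freely.
- wheel_rl (a point): Wheel centre of the rear left castor (15 mm above the bench), 18 mm from its vertical swivel pin; the pin is at x = -55, y = 42 mm in the caddy's frame. The castor trails straight when its wheel is directly behind the pin, at x = -73, y = 42 mm in the caddy's frame. It starts askew and swivels freely.
- wheel_rr (a point): Wheel centre of the rear right castor (15 mm above the bench), 18 mm from its vertical swivel pin; the pin is at x = -55, y = -42 mm in the caddy's frame. The castor trails straight when its wheel is directly behind the pin, at x = -73, y = -42 mm in the caddy's frame. It starts askew and swivels freely.
- lane: Parking lane: two parallel dark wooden battens fixed to the bench, 200 mm long, 62 mm high, 18 mm thick, with 144 mm clear between them (7 mm each side of the tray). Before them two short flared boards reach 57 mm farther out. Origin on the bench in the middle of the mouth, where the straight part begins; +x runs into the lane, along its middle.
- stop: Fixed dark steel block (40 x 130 x 85 mm) across the far end of the lane, its centre 265 mm from the lane's origin; origin under its centre, x axis as the lane's. It carries the sprung rubber buffer.
- buffer_axis (a point): Point on the block's near face, 55 mm above the bench, where the buffer's screw comes out towards the mouth. The 30 mm round rubber buffer at the screw's end faces out of the lane, its face 40 to 80 mm from here: the setting is not measured. It is sprung, 2 N per mm, damped, and solid after 10 mm; a released caddy rolls back a few mm with it and stays in touch.
- mallet: Wooden mallet lying on the bench, 260 mm long, head 70 x 110 x 60 mm. Origin under the middle. Leave alone.
- bevel: Bevel gauge: wooden stock 150 mm, steel blade 120 mm, lying flat, 31 mm high. Leave alone.
- glue: Standing glue bottle, 54 mm across, 150 mm high. Origin under its centre. Leave alone.
- screws: Standing screw jar, 64 mm across, 75 mm high. Leave alone.
- offcut: Offcut of wood, 120 x 50 x 40 mm, lying on the bench near the robot. Leave alone.
- tin: Open metal tin, 70 mm across, 60 mm high, near the robot. Leave alone.
Mind the look-alikes: they are no part of the job. Of the things that look like the stop, the smaller one is meant.

How it is judged:
On the way, in this order (a step that is already met when the one before it is completed fails the run):
1. all four castors trail straight (wheels behind their pins, at most 8 mm to either side) on the open bench, with the nose still short of the lane's straight part (x of each of wheel_fl, wheel_fr in the frame of caddy below 0.043 m and y of wheel_fl in the frame of caddy between 0.034 and 0.05 m and y of wheel_fr in the frame of caddy between -0.05 and -0.034 m and x of each of wheel_rl, wheel_rr in the frame of caddy below -0.067 m and y of wheel_rl in the frame of caddy between 0.034 and 0.05 m and y of wheel_rr in the frame of caddy between -0.05 and -0.034 m and x of caddy_nose in the frame of lane below 0 m), for 0.1 s.
2. the caddy, in the lane with its castors straight, is pressed against the buffer with at least 3 N for 0.3 s (x of each of wheel_fl, wheel_fr in the frame of caddy below 0.043 m and y of wheel_fl in the frame of caddy between 0.034 and 0.05 m and y of wheel_fr in the frame of caddy between -0.05 and -0.034 m and x of each of wheel_rl, wheel_rr in the frame of caddy below -0.067 m and y of wheel_rl in the frame of caddy between 0.034 and 0.05 m and y of wheel_rr in the frame of caddy between -0.05 and -0.034 m and angle between the x axis of caddy and the x axis of lane, either way round below 0.12 rad and x of caddy_nose in the frame of lane above 0.14 m and y of caddy_nose in the frame of lane between -0.02 and 0.02 m and height (world z) of caddy below 0.006 m and contact force between caddy and stop above 3 N), for 0.3 s.
At the end, for the whole second after the job is handed in: The caddy stands at rest on its wheels in the lane (nose at least 140 mm in and within 20 mm of the middle, heading within 0.12 rad of the lane's), still touching the buffer (over 0.2 N), every wheel behind its pin (at least 12 mm back, at most 8 mm to either side) (x of each of wheel_fl, wheel_fr in the frame of caddy below 0.043 m and y of wheel_fl in the frame of caddy between 0.034 and 0.05 m and y of wheel_fr in the frame of caddy between -0.05 and -0.034 m and x of each of wheel_rl, wheel_rr in the frame of caddy below -0.067 m and y of wheel_rl in the frame of caddy between 0.034 and 0.05 m and y of wheel_rr in the frame of caddy between -0.05 and -0.034 m and angle between the x axis of caddy and the x axis of lane, either way round below 0.12 rad and x of caddy_nose in the frame of lane above 0.14 m and y of caddy_nose in the frame of lane between -0.02 and 0.02 m and height (world z) of caddy below 0.006 m and contact force between caddy and stop above 0.2 N and linear speed of caddy below 0.01 m/s).
It fails at once if the buffer is pressed with more than 15 N (contact force between caddy and stop above 15 N).
It fails at once if the battens are rammed with more than 20 N (contact force between caddy and lane above 20 N).
It fails at once if the caddy is lifted more than 12 mm or tipped by more than 0.15 rad (height (world z) of caddy above 0.012 m or angle between caddy's own z axis and vertical above 0.15 rad).
It fails at once if a bystander is moved by more than 25 mm (distance of any of mallet, bevel, glue, screws, offcut, tin from where it was at the start of the episode above 0.025 m).
It also fails if it takes over 72 s, if anything falls off the work surface, if the arm or the gripper's body presses on something with over 40 N, if the wrist force passes 120 N, or if a joint passes its speed limit or range.

### The arm

A 6-joint arm with a two-finger parallel gripper is mounted at the origin on the work surface. World frame = base frame: x ahead of the robot, y to its left, z up, the work surface at z = 0. Lengths are in m, angles in rad, forces in N, time in s.
With the tool pointing down it reaches from about 0.375 to 0.975 m from the base axis. Payload 3.8 kg.
Tool frame: the origin (TCP) lies midway between the tips of the shut fingers; the grasp point (between the pads) lies 19 mm behind it; z points along the fingers, y is the direction in which the jaws open and shut (so a half turn about z gives the same grasp; the last joint's range is limited). The gripper opens to 88 mm and grips with 3 to 60 N. Pads are 18 mm wide; open, the fingers measure 123 mm over their backs; the gripper's body (75 mm by 187 mm) begins 45 mm behind the grasp point.
Start: joints at [-1.15, 0.264, 1.604, -0, 1.274, -0.037], TCP at [0.298, -0.605, 0.239] pointing down, gripper open.
Joint ranges: [-2.63, 2.63], [-0.94, 2.18], [0.31, 2.57], [-1.31, 4.45], [0, 2.66], [-2.55, 2.55]. Speed limits (rad/s): [2.57, 2.57, 3.14, 3.14, 3.14, 3.14].

### API

Orientations are given as a 3x3 rotation matrix whose columns are the frame's x, y, z axes.
In Python, from station import r gives the robot as it stands.
- The arm moves only by the tool play_rows, never from a script. Its argument "deltas" is a list of rows, each a list of 7 numbers: the shift along the tool's x, y, z in cm, then the turn, a rotation vector about the tool's x, y, z in degrees, then the finger opening in cm, from 0 to 8.81. A call has 1 to 5 rows; each row shifts and turns the pose as measured when the row begins, along the tool's axes as they then stand; what a row does not reach is not made up. A row lasts 1/10 s, in which the tool goes at most 50 mm and 8.59 degrees, less where a joint would pass 70% of its speed; a pose out of reach is approached as far as the arm can. A call is refused whole if a number of a shift passes 5 or a number of a turn 8.59, either way. A call with a gripper value outside its range is refused whole. The fingers move at their own pace and stop on an object; "grip_force" is the grip in N (left out, the last holds). Time passes only in rows, so rows that do not move let the fingers close. It gives the time, the measured TCP pose, the force and the opening at its end, in the units of the state.
- r.get_obs(): the state, without advancing time (a new reading comes with each control period).
- r.read_camera(name): name is "side" or "top" or "wrist"; returns a dict with "pixels" (420x560x3 uint8, red, green, blue), "z_map" (420x560 float32, m along the optical axis (not along the pixel's ray), 0 where there is no reading), "fx", "fy", "cx", "cy" (pixels), "camera_from_world" (4x4, takes a point from world to camera coordinates); the wrist camera has in their place "tool_from_camera" (4x4, takes a point from camera to tool coordinates, whose origin is the TCP and whose axes are the flange's). Camera axes: x right, y up, looking along -z (the intrinsics and any distortion apply to the point x, -y, -z); pixel columns grow to the right and rows downward; lengths in m; the calibration is good to about 2 mm. A picture is of the moment at which its call begins: read the wrist's pose just before it.
- r.sign_off(): hands the job in, once; it reports no verdict.
The state is a dict: "time": time; "joint_pos": joint angles; "dq": joint speeds; "effort": joint torques, N m; "tcp_pos": TCP position; "tool_rot": TCP orientation; "contact_force": force on the tool from outside, world axes, zero at the start; "wrist_torque": the same for the moment, N m; "opening": opening from 0.0 (shut) to 1.0 (fully open).
Only numpy, scipy, OpenCV 4.12 (cv2) and the standard library are available. Lean on these libraries where they do the work, as an engineer would, in place of code of your own. Each camera call takes 0.05 s, during which the arm holds its last target.

## Working session

There is one attempt and no reset: what is moved stays moved. The work goes in short steps, Python scripts to look and compute and a tool call to move; the robot and the scene stay as the last step left them, time stands still between calls to the robot, and variables do not carry over. Pictures are saved under pics/ and viewed, and the job is handed in when it is done.

Besides the shell and the picture viewer there is one more tool, called after "Request:" by a JSON object that holds its "fn" and its "kwargs", one argument or row to a line. play_rows: Moves the arm, as the interface text tells. Its arguments: {"type":"object","properties":{"deltas":{"type":"array"},"grip_force":{"type":"number"}},"required":["deltas"]}

```bash
ls; mkdir -p pics; cat > h.py <<'E'
import numpy as np, cv2
from station import r
def save(c,n):
    cv2.imwrite('pics/'+n, cv2.cvtColor(c['pixels'],cv2.COLOR_RGB2BGR))
def T(c,o=None):
    if 'camera_from_world' in c: return np.linalg.inv(np.array(c['camera_from_world']))
    W=np.eye(4);W[:3,:3]=np.array(o['tool_rot']);W[:3,3]=o['tcp_pos']
    return W@np.array(c['tool_from_camera'])
def ray(c,u,v,o=None):
    M=T(c,o); d=M[:3,:3]@np.array([(u-c['cx'])/c['fx'],-(v-c['cy'])/c['fy'],-1.]); return M[:3,3],d
def onz(c,u,v,z,o=None):
    p,d=ray(c,u,v,o); return p+d*(z-p[2])/d[2]
def cloud(c,o=None):
    M=T(c,o);Z=c['z_map'];h,w=Z.shape;u,v=np.meshgrid(np.arange(w),np.arange(h))
    P=np.stack([(u-c['cx'])/c['fx']*Z,-(v-c['cy'])/c['fy']*Z,-Z],-1)
    return P@M[:3,:3].T+M[:3,3]
E
python3 - <<'E'
from h import *
o=r.get_obs(); print(o['time'],o['tcp_pos'],np.round(o['tool_rot'],3).tolist(),o['contact_force'])
for n in('side','top','wrist'):
    c=r.read_camera(n); save(c,n+'0.png'); print(n,{k:v for k,v in c.items() if k not in('pixels','z_map')}, (c['z_map']>0).mean())
E
```

```text
pics
0.0 [ 0.29805791 -0.60486189  0.23741489] [[0.897, 0.442, -0.001], [0.442, -0.897, 0.002], [0.0, -0.002, -1.0]] [ 0.49723227 -0.03451524 -0.45429081]
side {'fx': 447.807283819475, 'fy': 447.807283819475, 'cx': 280.30191737633334, 'cy': 202.00406480620828, 'camera_from_world': array([[-0.99658399, -0.08247415, -0.0042864 ,  0.55783613],
       [ 0.05528466, -0.70479514,  0.70725343, -0.01854644],
       [-0.06135116,  0.70460048,  0.7069471 , -1.44843107],
       [ 0.        ,  0.        ,  0.        ,  1.        ]])} 0.9962627551020408
top {'fx': 440.9643073167213, 'fy': 440.9643073167213, 'cx': 281.993784846453, 'cy': 207.93063362994, 'camera_from_world': array([[-7.18827190e-04, -9.99945507e-01,  1.04146896e-02,
         1.10774197e-01],
       [ 9.97532196e-01,  1.41683810e-05,  7.02105300e-02,
        -5.66954125e-01],
       [-7.02068516e-02,  1.04394574e-02,  9.97477827e-01,
        -1.34192830e+00],
       [ 0.00000000e+00,  0.00000000e+00,  0.00000000e+00,
         1.00000000e+00]])} 0.995969387755102
wrist {'fx': 372.49656675074215, 'fy': 372.49656675074215, 'cx': 279.76636892942804, 'cy': 208.7760251173203, 'tool_from_camera': array([[ 4.71598557e-04,  9.59774693e-01,  2.80770932e-01,
         7.26258023e-02],
       [ 9.99999889e-01, -4.56215642e-04, -1.20148750e-04,
        -1.74110413e-03],
       [ 1.27763612e-05,  2.80770957e-01, -9.59774801e-01,
        -1.46715225e-01],
       [ 0.00000000e+00,  0.00000000e+00,  0.00000000e+00,
         1.00000000e+00]])} 0.9961947278911565
```

View pics/top0.png

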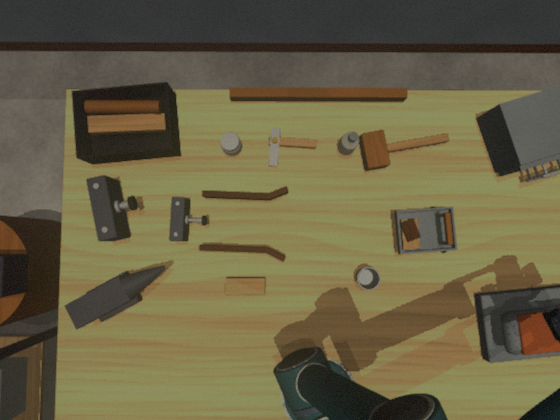

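View pics/side0.png

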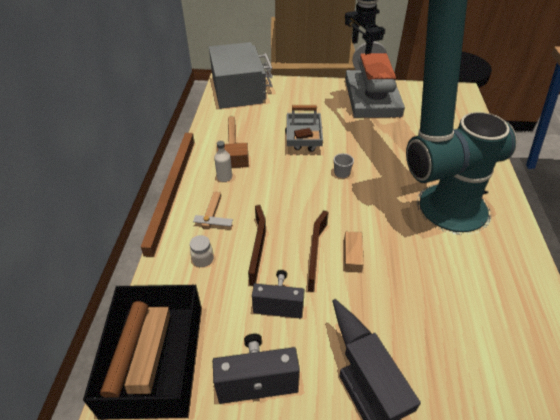

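The top view shows the caddy at about (425,230) with its nose to the left. The lane mouth is at about (268,222), and the small stop with its buffer at (180–205,220).

```bash
python3 - <<'E'
from h import *
c=r.read_camera('top'); C=cloud(c); z=C[...,2]; np.savez('top0.npz',C=C)
def rect(box,lo,hi,name):
    u0,v0,u1,v1=box; s=C[v0:v1,u0:u1].reshape(-1,3); s=s[(s[:,2]>lo)&(s[:,2]<hi)]
    R=cv2.minAreaRect((s[:,:2]*1000).astype(np.float32)); print(name,len(s),np.round(s[:,2].mean(),4),R, np.round(cv2.boxPoints(R)).tolist())
print('bench',np.median(z[330:350,150:250]))
rect((385,195,470,262),.1,.14,'bar')
rect((385,195,470,262),.055,.09,'tray')
rect((195,180,275,203),.045,.08,'bat1'); rect((195,235,275,262),.045,.08,'bat2')
rect((165,190,195,245),.07,.1,'stop')
rect((195,205,215,235),.035,.09,'buf')
rect((80,170,132,250),.05,.12,'bigstop')
im=cv2.cvtColor(c['pixels'],cv2.COLOR_RGB2BGR)
a=cv2.resize(im[180:270,380:480],None,fx=5,fy=5,interpolation=cv2.INTER_CUBIC);cv2.imwrite('pics/ca.png',a)
a=cv2.resize(im[170:280,160:300],None,fx=5,fy=5,interpolation=cv2.INTER_CUBIC);cv2.imwrite('pics/la.png',a)
s=r.read_camera('side');im=cv2.cvtColor(s['pixels'],cv2.COLOR_RGB2BGR)
a=cv2.resize(im[90:170,260:360],None,fx=6,fy=6,interpolation=cv2.INTER_CUBIC);cv2.imwrite('pics/cs.png',a)
E
```

```text
bench 0.0004005987817941037
bar 235 0.1234 ((502.52764892578125, -362.3744812011719), (91.6314926147461, 19.569591522216797), 4.379268169403076) [[456.0, -356.0], [458.0, -376.0], [549.0, -369.0], [547.0, -349.0]]
tray 1087 0.0689 ((499.44232177734375, -316.77294921875), (129.88250732421875, 172.48434448242188), 4.077553749084473) [[429.0, -235.0], [441.0, -407.0], [570.0, -398.0], [558.0, -226.0]]
bat1 467 0.061 ((606.158203125, 243.02354431152344), (216.2125701904297, 24.340024948120117), 89.83184051513672) [[594.0, 135.0], [618.0, 135.0], [619.0, 351.0], [594.0, 351.0]]
bat2 475 0.0619 ((443.9338684082031, 245.42059326171875), (224.44168090820312, 25.706045150756836), 84.74092102050781) [[421.0, 135.0], [446.0, 132.0], [467.0, 356.0], [441.0, 358.0]]
stop 645 0.0844 ((532.6143188476562, 418.24560546875), (46.98411560058594, 129.2488250732422), 87.98760986328125) [[467.0, 397.0], [596.0, 392.0], [598.0, 439.0], [469.0, 444.0]]
buf 83 0.063 ((529.7138671875, 355.4817810058594), (31.051502227783203, 27.1458740234375), 89.25589752197266) [[516.0, 340.0], [543.0, 340.0], [543.0, 371.0], [516.0, 371.0]]
bigstop 1336 0.1026 ((568.6713256835938, 601.83447265625), (184.009033203125, 110.92127990722656), 13.092455863952637) [[466.0, 635.0], [492.0, 527.0], [671.0, 569.0], [646.0, 677.0]]
```

View pics/ca.png

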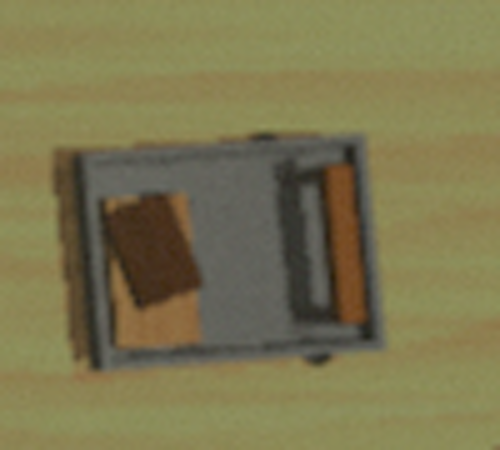

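View pics/la.png

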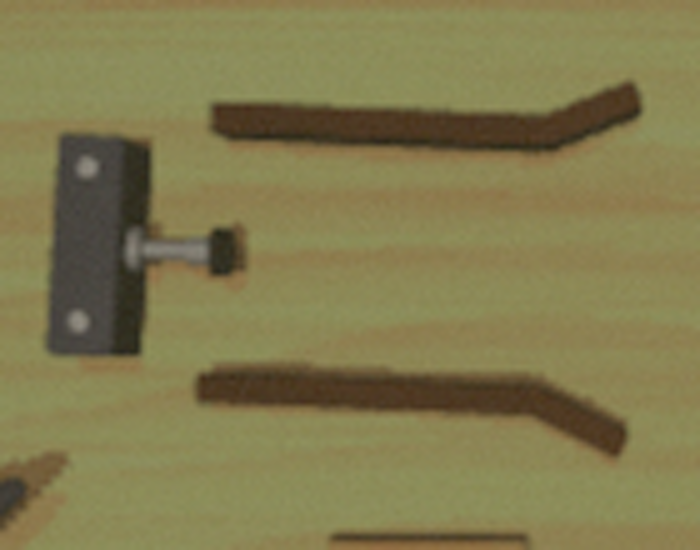

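View pics/cs.png

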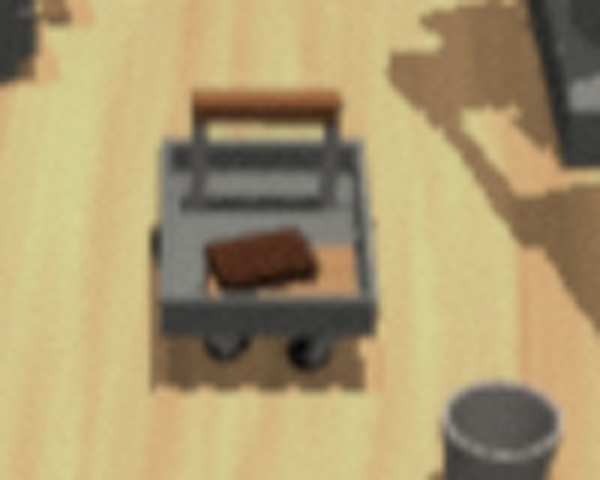

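```bash
python3 - <<'E'
from h import *
C=np.load('top0.npz')['C']
for b in((195,180,275,203),(195,235,275,262)):
    u0,v0,u1,v1=b; s=C[v0:v1,u0:u1].reshape(-1,3); s=s[(s[:,2]>.058)&(s[:,2]<.068)]
    print(b,s[:,2].mean(),s[:,1].max())
    L=[]
    for y in np.arange(.11,.36,.01):
        q=s[abs(s[:,1]-y)<.005]
        if len(q): L.append((y,q[:,0].min(),q[:,0].max(),q[:,0].mean()))
    print(np.round(np.array(L)*1000,1).tolist())
    A=np.array([l for l in L if .16<l[0]<.335]);print(np.polyfit(A[:,0],A[:,3],1),np.polyfit(A[:,0],A[:,1],1),np.polyfit(A[:,0],A[:,2],1))
for b,lo,hi in(((165,190,195,245),.08,.09),):
    u0,v0,u1,v1=b; s=C[v0:v1,u0:u1].reshape(-1,3); s=s[(s[:,2]>lo)&(s[:,2]<hi)]
    print(s.mean(0),cv2.minAreaRect((s[:,:2]*1000).astype(np.float32)))
u0,v0,u1,v1=(195,205,215,235); s=C[v0:v1,u0:u1].reshape(-1,3); s=s[(s[:,2]>.045)&(s[:,2]<.09)]
print(s[:,1].min(), np.sort(s[:,1])[:10], np.median(s[:,0]), s[:,2].max())
E
```

```text
(195, 180, 275, 203) 0.06218774764679313 0.35063308828076223
[[130.0, 602.6, 618.0, 610.3], [140.0, 599.7, 617.4, 608.1], [150.0, 596.5, 611.9, 604.3], [160.0, 593.7, 609.0, 601.7], [170.0, 596.9, 611.8, 604.3], [180.0, 596.7, 612.1, 603.8], [190.0, 596.7, 612.1, 604.3], [200.0, 596.4, 611.7, 603.8], [210.0, 596.6, 612.0, 604.1], [220.0, 596.6, 612.1, 604.4], [230.0, 596.8, 612.2, 603.8], [240.0, 599.8, 615.1, 606.9], [250.0, 599.4, 615.2, 606.5], [260.0, 599.4, 615.0, 607.2], [270.0, 599.2, 614.9, 607.6], [280.0, 599.5, 615.2, 606.8], [290.0, 599.8, 614.9, 607.5], [300.0, 599.5, 614.8, 607.0], [310.0, 599.9, 618.0, 608.3], [320.0, 602.4, 617.7, 611.3], [330.0, 602.7, 617.9, 609.9], [340.0, 602.6, 618.1, 610.5], [350.0, 603.0, 617.8, 610.2]]
[0.04069713 0.59614817] [0.03586088 0.58977031] [0.04060741 0.60412867]
(195, 235, 275, 262) 0.06226840186673243 0.35776184715351833
[[130.0, 421.1, 435.7, 427.5], [140.0, 421.1, 441.7, 431.4], [150.0, 427.1, 444.7, 435.8], [160.0, 432.8, 447.7, 440.3], [170.0, 432.8, 447.7, 440.3], [180.0, 432.8, 450.6, 441.4], [190.0, 435.8, 450.7, 443.6], [200
[... 153 characters left out ...]
 435.9, 453.7, 444.8], [260.0, 436.0, 453.7, 445.9], [270.0, 438.9, 453.7, 446.4], [280.0, 438.9, 453.7, 446.2], [290.0, 438.9, 453.7, 446.4], [300.0, 438.8, 453.7, 446.1], [310.0, 438.8, 453.7, 446.1], [320.0, 438.9, 453.7, 446.3], [330.0, 438.9, 456.7, 448.7], [340.0, 441.8, 456.7, 449.6], [350.0, 441.9, 456.7, 449.2]]
[0.04123056 0.43422209] [0.03737683 0.42739844] [0.03857591 0.44263817]
[0.53256766 0.42032887 0.08482636] ((532.549560546875, 420.70660400390625), (41.31032943725586, 129.4113311767578), 87.07684326171875)
0.3399791945692212 [0.33997919 0.34036925 0.34039527 0.34059345 0.34060724 0.34091553
 0.34094292 0.34109709 0.34126688 0.34190833] 0.5280545405645123 0.07668229042019958
```

```bash
cat >> h.py <<'E'
from scipy.spatial.transform import Rotation as Ro
def Rt(yawy):  # tool pointing down, tool y at world yaw (deg)
    a=np.radians(yawy); y=np.array([np.cos(a),np.sin(a),0]); z=np.array([0,0,-1.]); return np.stack([np.cross(y,z),y,z],1)
def plan(tx,n,yawy=None,o=None,start=None):
    o=o or r.get_obs(); p=np.array(o['tcp_pos']);R=np.array(o['tool_rot'])
    Rg=Rt(yawy) if yawy is not None else R
    w=(Ro.from_matrix(R).inv()*Ro.from_matrix(Rg)).as_rotvec(); tx=np.array(tx)
    for i in range(n):
        Ri=R@Ro.from_rotvec(w*i/n).as_matrix()
        print(np.round(Ri.T@(tx-p)/n*100,2).tolist(), np.round(np.degrees(w/n),2).tolist())
def st():
    o=r.get_obs();R=np.array(o['tool_rot']);print('t',round(o['time'],2),'p',np.round(np.array(o['tcp_pos'])*1000,1),'yawy',round(np.degrees(np.arctan2(R[1,1],R[0,1])),2),'tilt',np.round(R[:2,2],4),'F',np.round(o['contact_force'],2),'op',round(o['opening'],3));return o
E
python3 - <<'E'
from h import *
st(); plan([.5025,-.3620,.20],8,-85.9)
E
```

```text
t 0.25 p [ 298.2 -605.2  238. ] yawy -63.77 tilt [-0.0005  0.001 ] F [ 0.06 -0.51 -0.02] op 1.003
[3.63, -1.6, 0.48] [-0.01, 0.0, 2.77]
[3.55, -1.77, 0.48] [-0.01, 0.0, 2.77]
[3.46, -1.94, 0.48] [-0.01, 0.0, 2.77]
[3.37, -2.11, 0.48] [-0.01, 0.0, 2.77]
[3.26, -2.27, 0.48] [-0.01, 0.0, 2.77]
[3.15, -2.42, 0.48] [-0.01, 0.0, 2.77]
[3.03, -2.57, 0.48] [-0.01, 0.0, 2.77]
[2.9, -2.71, 0.48] [-0.01, 0.0, 2.77]
```

Request:
{"fn": "play_rows", "kwargs": {
  "deltas": [
    [3.6,-1.6,0.2,0,0,2.8,8.8],
    [3.5,-1.8,0.2,0,0,2.8,8.8],
    [3.4,-1.9,0.2,0,0,2.8,8.8],
    [3.3,-2.1,0.2,0,0,2.8,8.8],
    [3.2,-2.3,0.2,0,0,2.8,8.8]
  ],
  "grip_force": 15
}}

```text
time: 0.75
tcp_pos: [0.424, -0.4547, 0.2267]
tool_rot: [[0.981, 0.194, -0.001], [0.194, -0.981, -0.001], [-0.002, 0.0, -1.0]]
contact_force: [-0.1, -0.1, -0.9]
opening: 0.996
```

```bash
python3 - <<'E'
from h import *
st(); plan([.5025,-.3620,.20],4,-85.9)
E
```

```text
t 0.75 p [ 424.  -454.7  226.7] yawy -78.84 tilt [-0.0014 -0.0006] F [-0.06 -0.14 -0.85] op 0.996
[2.38, -1.89, 0.66] [0.01, 0.02, 1.77]
[2.32, -1.96, 0.66] [0.01, 0.02, 1.77]
[2.25, -2.04, 0.67] [0.01, 0.02, 1.77]
[2.19, -2.1, 0.67] [0.01, 0.02, 1.77]
```

Request:
{"fn": "play_rows", "kwargs": {
  "deltas": [
    [2.4,-1.9,0.6,0,0,1.8,8.8],
    [2.3,-2.0,0.6,0,0,1.8,8.8],
    [2.3,-2.0,0.6,0,0,1.8,8.8],
    [2.2,-2.1,0.6,0,0,1.8,8.8],
    [0,0,0,0,0,0,8.8]
  ]
}}

```text
time: 1.25
tcp_pos: [0.5087, -0.3536, 0.2016]
tool_rot: [[0.998, 0.068, -0.0], [0.068, -0.998, 0.001], [-0.0, -0.001, -1.0]]
contact_force: [-0.7, -0.4, 0.0]
opening: 0.999
```

```bash
python3 - <<'E'
from h import *
o=st(); c=r.read_camera('wrist'); save(c,'w1.png')
C=cloud(c,o);m=(C[...,2]>.105)&(C[...,2]<.14)&(np.hypot(C[...,0]-.5,C[...,1]+.36)<.08)
s=C[m]; print(len(s),s[:,2].mean(),cv2.minAreaRect((s[:,:2]*1000).astype(np.float32)))
m=(C[...,2]>.06)&(C[...,2]<.075)&(np.hypot(C[...,0]-.5,C[...,1]+.32)<.13)
s=C[m]; print(len(s),s[:,2].mean(),cv2.minAreaRect((s[:,:2]*1000).astype(np.float32)))
plan([.5025,-.3620,.098],5,-85.9)
E
```

```text
t 1.25 p [ 508.7 -353.6  201.6] yawy -86.12 tilt [-0.0004  0.0005] F [-0.65 -0.35  0.03] op 0.999
3490 0.12591332601760477 ((502.0498962402344, -361.0533752441406), (91.69246673583984, 15.847683906555176), 3.9616496562957764)
9140 0.06670859769362945 ((498.1729736328125, -315.800048828125), (130.7510223388672, 170.5250701904297), 4.131495952606201)
[-0.12, 0.13, 2.08] [0.01, 0.01, -0.04]
[-0.12, 0.13, 2.08] [0.01, 0.01, -0.04]
[-0.12, 0.13, 2.08] [0.01, 0.01, -0.04]
[-0.12, 0.13, 2.08] [0.01, 0.01, -0.04]
[-0.12, 0.13, 2.08] [0.01, 0.01, -0.04]
```

View pics/w1.png

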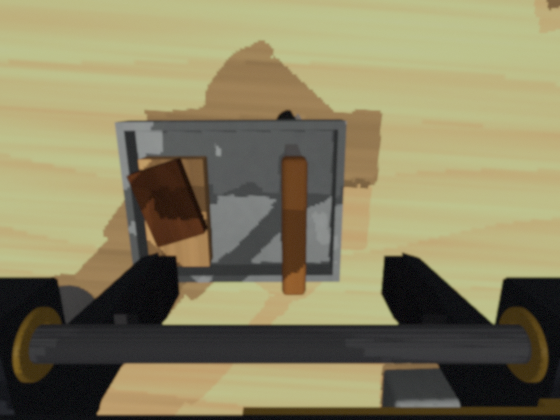

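The wrist view shows the bar at about (293,225). It lies centred between the fingers and its edges are parallel to the pads. From the depth it sits at (0.502, -0.361) with yaw 94°, which agrees with the top view.

Request:
{"fn": "play_rows", "kwargs": {
  "deltas": [
    [-0.2,0.2,2.1,0,0,0,8.8],
    [-0.2,0.2,2.1,0,0,0,8.8],
    [-0.2,0.2,2.1,0,0,0,8.8],
    [0,0,2.1,0,0,0,8.8],
    [0,0,1.8,0,0,0,8.8]
  ]
}}

```text
time: 1.8
tcp_pos: [0.5026, -0.3693, 0.1033]
tool_rot: [[0.998, 0.069, 0.007], [0.069, -0.998, -0.011], [0.006, 0.011, -1.0]]
contact_force: [1.0, 0.0, 0.9]
opening: 0.994
```

```bash
python3 - <<'E'
from h import *
st(); plan([.502,-.361,.098],1,-85.95)
E
```

```text
t 1.8 p [ 502.6 -369.3  103.3] yawy -86.05 tilt [ 0.0065 -0.0108] F [0.97 0.03 0.92] op 0.994
[-0.01, -0.84, 0.52] [0.64, -0.33, -0.09]
```

Request:
{"fn": "play_rows", "kwargs": {
  "deltas": [
    [0,-0.8,0.5,0.6,-0.3,0,8.8],
    [0,0,0,0,0,0,8.8]
  ]
}}

```text
time: 2.0
tcp_pos: [0.4989, -0.3617, 0.0955]
tool_rot: [[0.998, 0.067, -0.004], [0.067, -0.998, 0.003], [-0.004, -0.003, -1.0]]
contact_force: [0.9, 0.3, 0.6]
opening: 1.002
```

```bash
python3 - <<'E'
from h import *
st(); plan([.502,-.361,.098],1,-85.95)
E
```

```text
t 2.0 p [ 498.9 -361.7   95.5] yawy -86.15 tilt [-0.0045  0.0028] F [0.93 0.26 0.63] op 1.002
[0.31, -0.05, -0.25] [-0.18, 0.24, -0.2]
```

Request:
{"fn": "play_rows", "kwargs": {
  "deltas": [
    [0.3,0,-0.2,0,0.2,-0.2,5.0],
    [0,0,0,0,0,0,2.5],
    [0,0,0,0,0,0,1.0],
    [0,0,0,0,0,0,1.0],
    [0,0,0,0,0,0,1.0]
  ],
  "grip_force": 20
}}

```text
time: 2.5
tcp_pos: [0.5041, -0.3641, 0.1025]
tool_rot: [[0.997, 0.071, 0.005], [0.071, -0.997, -0.002], [0.005, 0.002, -1.0]]
contact_force: [-0.5, 0.3, 0.4]
opening: 0.568
```

```bash
python3 - <<'E'
from h import *
st()
E
```

```text
t 2.5 p [ 504.1 -364.1  102.5] yawy -85.94 tilt [ 0.0049 -0.0019] F [-0.53  0.31  0.45] op 0.568
```

Request:
{"fn": "play_rows", "kwargs": {
  "deltas": [
    [-0.2,-0.2,0.4,0,0,0,1.0],
    [0,0,0,0,0,0,1.0],
    [0,0,0,0,0,0,1.0],
    [0,0,0,0,0,0,1.0],
    [0,0,0,0,0,0,1.0]
  ]
}}

```text
time: 3.0
tcp_pos: [0.5019, -0.3619, 0.0986]
tool_rot: [[0.997, 0.071, 0.005], [0.071, -0.997, -0.002], [0.005, 0.003, -1.0]]
contact_force: [0.5, 0.4, 0.3]
opening: 0.181
```

```bash
python3 - <<'E'
from h import *
st()
E
```

```text
t 3.0 p [ 501.9 -361.9   98.6] yawy -85.91 tilt [ 0.0051 -0.0022] F [0.48 0.42 0.3 ] op 0.181
```

Request:
{"fn": "play_rows", "kwargs": {
  "deltas": [
    [0,-0.6,0,0,0,0,1.0],
    [0,-1.0,0,0,0,0.2,1.0],
    [0,-1.0,0,0,0,0.2,1.0],
    [0,-1.0,0,0,0,0.2,1.0],
    [0,-1.0,0,0,0,0.2,1.0]
  ],
  "grip_force": 30
}}

```text
time: 3.5
tcp_pos: [0.499, -0.3148, 0.0987]
tool_rot: [[0.998, 0.055, 0.007], [0.055, -0.998, -0.005], [0.006, 0.005, -1.0]]
contact_force: [0.2, -0.9, -0.3]
opening: 0.179
```

```bash
python3 - <<'E'
from h import *
st(); plan([.5125,-.065,.098],20,-92.35)
E
```

```text
t 3.5 p [ 499.  -314.8   98.7] yawy -86.84 tilt [ 0.0067 -0.0051] F [ 0.23 -0.87 -0.3 ] op 0.179
[0.14, -1.24, -0.0] [0.01, -0.02, 0.28]
[0.13, -1.24, -0.0] [0.01, -0.02, 0.28]
[0.12, -1.24, -0.0] [0.01, -0.02, 0.28]
[0.12, -1.25, -0.0] [0.01, -0.02, 0.28]
[0.11, -1.25, -0.0] [0.01, -0.02, 0.28]
[0.11, -1.25, -0.0] [0.01, -0.02, 0.28]
[0.1, -1.25, -0.0] [0.01, -0.02, 0.28]
[0.09, -1.25, -0.0] [0.01, -0.02, 0.28]
[0.09, -1.25, 0.0] [0.01, -0.02, 0.28]
[0.08, -1.25, 0.0] [0.01, -0.02, 0.28]
[0.08, -1.25, 0.0] [0.01, -0.02, 0.28]
[0.07, -1.25, 0.0] [0.01, -0.02, 0.28]
[0.06, -1.25, 0.0] [0.01, -0.02, 0.28]
[0.06, -1.25, 0.0] [0.01, -0.02, 0.28]
[0.05, -1.25, 0.0] [0.01, -0.02, 0.28]
[0.05, -1.25, 0.0] [0.01, -0.02, 0.28]
[0.04, -1.25, 0.0] [0.01, -0.02, 0.28]
[0.03, -1.25, 0.0] [0.01, -0.02, 0.28]
[0.03, -1.25, 0.0] [0.01, -0.02, 0.28]
[0.02, -1.25, 0.0] [0.01, -0.02, 0.28]
```

Request:
{"fn": "play_rows", "kwargs": {
  "deltas": [
    [0.15,-1.2,0,0,0,0.3,1.0],
    [0.15,-1.2,0,0,0,0.3,1.0],
    [0.15,-1.2,0,0,0,0.3,1.0],
    [0.1,-1.2,0,0,0,0.3,1.0],
    [0.1,-1.2,0,0,0,0.3,1.0]
  ]
}}

```text
time: 4.0
tcp_pos: [0.5028, -0.2487, 0.0987]
tool_rot: [[1.0, 0.028, 0.007], [0.028, -1.0, -0.006], [0.006, 0.006, -1.0]]
contact_force: [0.1, -2.4, 1.5]
opening: 0.177
```

```bash
python3 - <<'E'
from h import *
st(); plan([.5125,-.065,.098],15,-92.35)
E
```

```text
t 4.0 p [ 502.8 -248.7   98.7] yawy -88.41 tilt [ 0.0066 -0.0056] F [ 0.1  -2.4   1.55] op 0.177
[0.1, -1.22, -0.0] [0.02, -0.03, 0.26]
[0.09, -1.22, -0.0] [0.02, -0.03, 0.26]
[0.09, -1.22, -0.0] [0.02, -0.03, 0.26]
[0.08, -1.22, -0.0] [0.02, -0.03, 0.26]
[0.08, -1.22, -0.0] [0.02, -0.03, 0.26]
[0.07, -1.22, 0.0] [0.02, -0.03, 0.26]
[0.07, -1.22, 0.0] [0.02, -0.03, 0.26]
[0.06, -1.23, 0.0] [0.02, -0.03, 0.26]
[0.05, -1.23, 0.0] [0.02, -0.03, 0.26]
[0.05, -1.23, 0.0] [0.02, -0.03, 0.26]
[0.04, -1.23, 0.0] [0.02, -0.03, 0.26]
[0.04, -1.23, 0.0] [0.02, -0.03, 0.26]
[0.03, -1.23, 0.0] [0.02, -0.03, 0.26]
[0.03, -1.23, 0.0] [0.02, -0.03, 0.26]
[0.02, -1.23, 0.0] [0.02, -0.03, 0.26]
```

Request:
{"fn": "play_rows", "kwargs": {
  "deltas": [
    [0.1,-1.2,0,0,0,0.3,1.0],
    [0.1,-1.2,0,0,0,0.3,1.0],
    [0.1,-1.2,0,0,0,0.3,1.0],
    [0.05,-1.2,0,0,0,0.3,1.0],
    [0.05,-1.2,0,0,0,0.3,1.0]
  ]
}}

```text
time: 4.5
tcp_pos: [0.5061, -0.1831, 0.0987]
tool_rot: [[1.0, -0.0, 0.007], [-0.0, -1.0, -0.006], [0.007, 0.006, -1.0]]
contact_force: [-0.1, -2.6, -0.1]
opening: 0.176
```

Request:
{"fn": "play_rows", "kwargs": {
  "deltas": [
    [0.05,-1.2,0,0,0,0.3,1.0],
    [0.05,-1.2,0,0,0,0.3,1.0],
    [0.05,-1.0,0,0,0,0.3,1.0],
    [0.05,-0.6,0,0,0,0.2,1.0],
    [0,-0.2,0,0,0,0,1.0]
  ]
}}

```text
time: 5.0
tcp_pos: [0.5086, -0.1359, 0.0986]
tool_rot: [[1.0, -0.02, 0.007], [-0.02, -1.0, -0.006], [0.007, 0.006, -1.0]]
contact_force: [-0.8, -2.9, 1.2]
opening: 0.176
```

```bash
cat > look.py <<'E'
import sys
from h import *
n=sys.argv[1]; o=st()
c=r.read_camera('top'); C=cloud(c); p=o['tcp_pos']
save(c,'t%s.png'%n)
near=(abs(C[...,0]-p[0])<.11)&(abs(C[...,1]-p[1]-.045)<.14)&(C[...,2]>.064)&(C[...,2]<.073)
s=C[near];R=cv2.minAreaRect((s[:,:2]*1000).astype(np.float32));print('tray',len(s),R)
s=r.read_camera('side');save(s,'s%s.png'%n)
M=np.array(s['camera_from_world']);q=M[:3,:3]@np.array([p[0],p[1]+.05,.04])+M[:3,3]
u=int(s['cx']+s['fx']*q[0]/-q[2]);v=int(s['cy']-s['fy']*q[1]/-q[2])
im=cv2.cvtColor(s['pixels'],cv2.COLOR_RGB2BGR)[max(0,v-60):v+60,max(0,u-80):u+80]
cv2.imwrite('pics/sz%s.png'%n,cv2.resize(im,None,fx=5,fy=5,interpolation=cv2.INTER_CUBIC))
E
python3 look.py 2
```

```text
t 5.0 p [ 508.6 -135.9   98.6] yawy -91.14 tilt [ 0.0067 -0.0057] F [-0.81 -2.86  1.16] op 0.176
tray 374 ((510.2287292480469, -90.26384735107422), (170.53713989257812, 129.53097534179688), 88.53324890136719)
```

View pics/sz2.png

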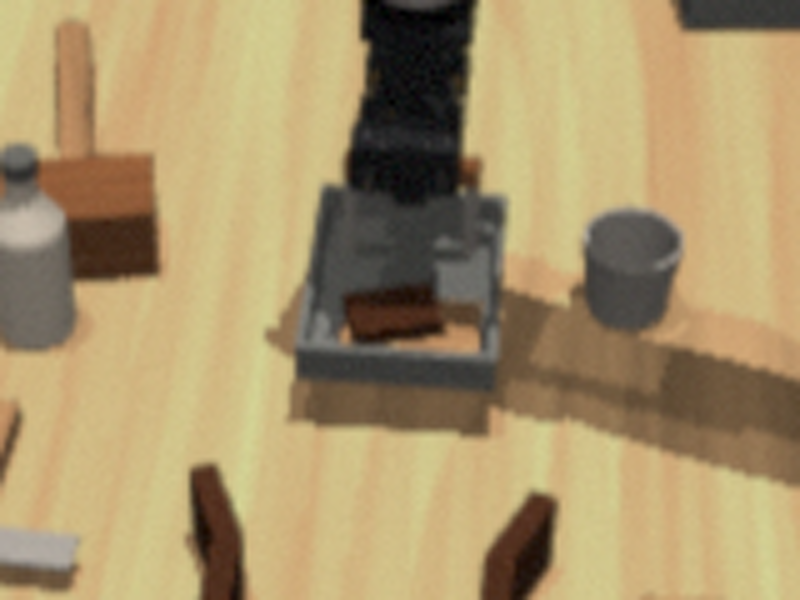

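View pics/t2.png

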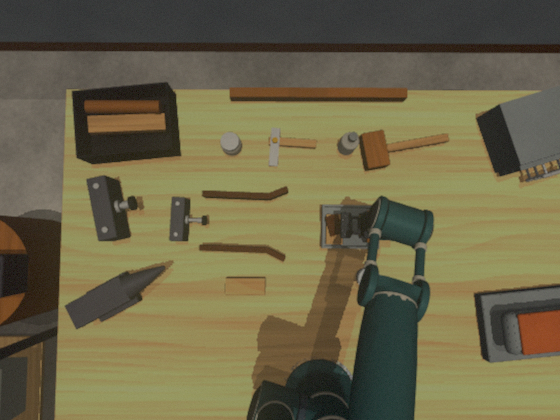

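The castor wheels no longer show ahead of or beside the tray, after 226 mm of roll. The tray is centred at about (345,227) in the top view and agrees with the grip to within 1 mm.

```bash
python3 - <<'E'
from h import *
plan([.5135,-.03,.098],10,-92.35)
E
```

```text
[0.03, -1.06, 0.0] [0.03, -0.04, 0.12]
[0.03, -1.06, 0.0] [0.03, -0.04, 0.12]
[0.02, -1.06, 0.0] [0.03, -0.04, 0.12]
[0.02, -1.06, 0.0] [0.03, -0.04, 0.12]
[0.02, -1.06, 0.0] [0.03, -0.04, 0.12]
[0.02, -1.06, 0.0] [0.03, -0.04, 0.12]
[0.02, -1.06, 0.0] [0.03, -0.04, 0.12]
[0.01, -1.06, 0.0] [0.03, -0.04, 0.12]
[0.01, -1.06, 0.0] [0.03, -0.04, 0.12]
[0.01, -1.06, 0.0] [0.03, -0.04, 0.12]
```

Request:
{"fn": "play_rows", "kwargs": {
  "deltas": [
    [0.03,-0.6,0,0,0,0.15,1.0],
    [0.03,-1.0,0,0,0,0.2,1.0],
    [0.03,-1.0,0,0,0,0.2,1.0],
    [0.03,-1.0,0,0,0,0.2,1.0],
    [0.03,-1.0,0,0,0,0.2,1.0]
  ]
}}

```text
time: 5.6
tcp_pos: [0.5117, -0.0891, 0.0986]
tool_rot: [[0.999, -0.041, 0.007], [-0.041, -0.999, -0.006], [0.007, 0.006, -1.0]]
contact_force: [-0.1, -2.9, 1.7]
opening: 0.178
```

```bash
python3 - <<'E'
from h import *
st();plan([.5135,-.03,.098],5,-92.35)
E
```

```text
t 5.6 p [511.7 -89.1  98.6] yawy -92.37 tilt [ 0.007  -0.0065] F [-0.09 -2.87  1.75] op 0.178
[-0.01, -1.18, 0.01] [0.07, -0.08, -0.0]
[-0.01, -1.18, 0.01] [0.07, -0.08, -0.0]
[-0.01, -1.18, 0.01] [0.07, -0.08, -0.0]
[-0.01, -1.18, 0.01] [0.07, -0.08, -0.0]
[-0.01, -1.18, 0.01] [0.07, -0.08, -0.0]
```

Request:
{"fn": "play_rows", "kwargs": {
  "deltas": [
    [0,-1.0,0,0,0,0,1.0],
    [0,-1.0,0,0,0,0,1.0],
    [0,-1.0,0,0,0,0,1.0],
    [0,-0.7,0,0,0,0,1.0],
    [0,-0.3,0,0,0,0,1.0]
  ]
}}

```text
time: 6.1
tcp_pos: [0.5138, -0.0438, 0.0986]
tool_rot: [[0.999, -0.039, 0.008], [-0.039, -0.999, -0.006], [0.008, 0.006, -1.0]]
contact_force: [0.1, -2.5, 1.9]
opening: 0.174
```

```bash
python3 look.py 3; python3 - <<'E'
from h import *
o=st();c=r.read_camera('wrist');save(c,'w3.png');C=cloud(c,o)
im=cv2.cvtColor(r.read_camera('top')['pixels'],cv2.COLOR_RGB2BGR)[170:280,170:400]
cv2.imwrite('pics/tz3.png',cv2.resize(im,None,fx=3.4,fy=3.4,interpolation=cv2.INTER_CUBIC))
E
```

```text
t 6.1 p [513.8 -43.8  98.6] yawy -92.26 tilt [ 0.0078 -0.0062] F [ 0.08 -2.51  1.89] op 0.174
tray 371 ((518.05029296875, 29.3802490234375), (211.4169158935547, 222.8898162841797), 0.0463370643556118)
t 6.2 p [513.7 -43.6  98.5] yawy -92.29 tilt [ 0.0077 -0.005 ] F [0.78 2.12 0.65] op 0.175
```

View pics/tz3.png

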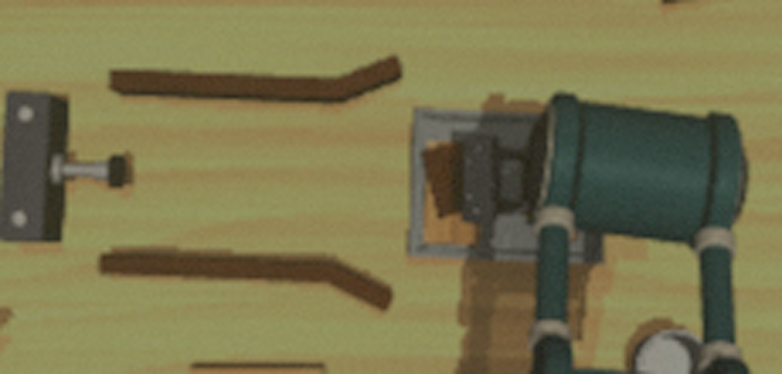

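View pics/w3.png

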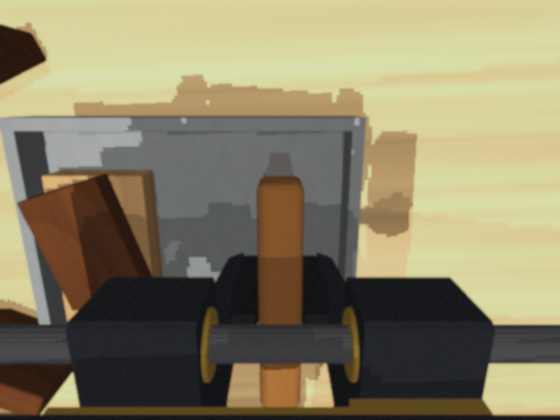

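View pics/sz3.png

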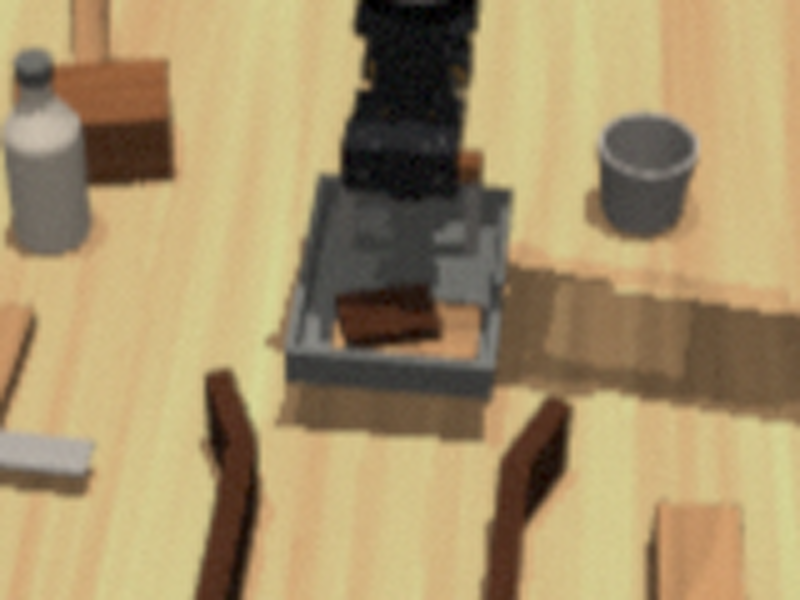

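No wheel shows ahead of or beside the tray in any view. The nose, at about (412,185) in the zoomed top view, faces the flares squarely. I'll check the lateral fit.

```bash
python3 - <<'E'
from h import *
c=r.read_camera('top');C=cloud(c)
m=(C[...,1]<.096)&(C[...,1]>-.15)&(abs(C[...,0]-.514)<.085)&(C[...,2]>.06)&(C[...,2]<.075)
s=C[m];print(len(s),cv2.minAreaRect((s[:,:2]*1000).astype(np.float32)))
for y in np.arange(-.04,.09,.015):
    q=s[abs(s[:,1]-y)<.008]
    if len(q):
        mid=(q[:,0].min()+q[:,0].max())/2; print(round(y,3),q[:,0].min(),q[:,0].max(),'mid-lane mm',round(1000*(mid-.51518-.041*y),1))
st();plan([.51518+.041*.06,.06,.098],8,-92.35)
E
```

```text
469 ((516.5634155273438, 2.5152816772460938), (168.5431671142578, 130.241943359375), 87.6423568725586)
-0.025 0.45047323368674724 0.5784976190995079 mid-lane mm 0.3
-0.01 0.45064447897674725 0.5787125099206336 mid-lane mm -0.1
0.005 0.45348326609874673 0.5814119423621359 mid-lane mm 2.1
0.02 0.45344681002358433 0.5815165076243389 mid-lane mm 1.5
0.035 0.4535333235024458 0.5814741890865711 mid-lane mm 0.9
0.05 0.453540172550058 0.5814265687798602 mid-lane mm 0.3
0.065 0.45645169932495555 0.5841969633244521 mid-lane mm 2.5
0.08 0.4564875845436428 0.5848485288488728 mid-lane mm 2.2
t 6.35 p [513.6 -44.1  98.5] yawy -92.34 tilt [ 0.0076 -0.0048] F [0.59 3.03 1.13] op 0.175
[-0.0, -1.3, 0.0] [0.03, -0.06, 0.0]
[-0.0, -1.3, 0.0] [0.03, -0.06, 0.0]
[-0.0, -1.3, 0.0] [0.03, -0.06, 0.0]
[-0.0, -1.3, 0.0] [0.03, -0.06, 0.0]
[-0.0, -1.3, 0.0] [0.03, -0.06, 0.0]
[-0.0, -1.3, 0.0] [0.03, -0.06, 0.0]
[-0.0, -1.3, 0.0] [0.03, -0.06, 0.0]
[-0.0, -1.3, 0.01] [0.03, -0.06, 0.0]
```

Request:
{"fn": "play_rows", "kwargs": {
  "deltas": [
    [-0.02,-0.6,0,0,0,0,1.0],
    [-0.02,-1.0,0,0,0,0,1.0],
    [-0.02,-1.0,0,0,0,0,1.0],
    [-0.02,-1.0,0,0,0,0,1.0],
    [-0.02,-1.0,0,0,0,0,1.0]
  ]
}}

```text
time: 6.85
tcp_pos: [0.5151, 0.0015, 0.0986]
tool_rot: [[0.999, -0.043, 0.009], [-0.043, -0.999, -0.009], [0.009, 0.009, -1.0]]
contact_force: [0.7, -3.3, 1.9]
opening: 0.175
```

```bash
python3 - <<'E'
from h import *
st();plan([.51418+.041*.06,.06,.098],5,-92.35)
E
```

```text
t 6.85 p [515.1   1.5  98.6] yawy -92.49 tilt [ 0.0087 -0.0089] F [ 0.68 -3.34  1.93] op 0.175
[-0.02, -1.17, 0.0] [0.1, -0.1, -0.03]
[-0.02, -1.17, 0.0] [0.1, -0.1, -0.03]
[-0.02, -1.17, 0.01] [0.1, -0.1, -0.03]
[-0.02, -1.17, 0.01] [0.1, -0.1, -0.03]
[-0.02, -1.17, 0.01] [0.1, -0.1, -0.03]
```

Request:
{"fn": "play_rows", "kwargs": {
  "deltas": [
    [-0.04,-1.0,0,0.1,-0.1,0,1.0],
    [-0.04,-1.0,0,0.1,-0.1,0,1.0],
    [-0.04,-1.0,0,0,0,0,1.0],
    [-0.02,-1.0,0,0,0,0,1.0],
    [0,-0.8,0,0,0,0,1.0]
  ]
}}

```text
time: 7.35
tcp_pos: [0.516, 0.0545, 0.0986]
tool_rot: [[0.999, -0.042, 0.006], [-0.042, -0.999, -0.006], [0.006, 0.005, -1.0]]
contact_force: [0.2, -3.6, 2.2]
opening: 0.174
```

```bash
python3 - <<'E'
from h import *
o=st();print(1000*(o['tcp_pos'][0]-.51418-.041*o['tcp_pos'][1]));plan([.51418+.041*.15,.15,.098],8,-92.35)
E
```

```text
t 7.35 p [516.   54.5  98.6] yawy -92.39 tilt [ 0.0057 -0.0056] F [ 0.23 -3.63  2.17] op 0.174
-0.45863007040760617
[0.0, -1.19, 0.0] [0.04, -0.04, -0.0]
[0.0, -1.19, 0.0] [0.04, -0.04, -0.0]
[0.01, -1.19, 0.0] [0.04, -0.04, -0.0]
[0.01, -1.19, 0.0] [0.04, -0.04, -0.0]
[0.01, -1.19, 0.0] [0.04, -0.04, -0.0]
[0.01, -1.19, 0.0] [0.04, -0.04, -0.0]
[0.01, -1.19, 0.01] [0.04, -0.04, -0.0]
[0.01, -1.19, 0.01] [0.04, -0.04, -0.0]
```

Request:
{"fn": "play_rows", "kwargs": {
  "deltas": [
    [0.02,-1.0,0,0,0,0,1.0],
    [0.01,-1.0,0,0,0,0,1.0],
    [0.01,-1.0,0,0,0,0,1.0],
    [0,-1.0,0,0,0,0,1.0],
    [0,-1.0,0,0,0,0,1.0]
  ]
}}

```text
time: 7.85
tcp_pos: [0.5183, 0.1085, 0.0985]
tool_rot: [[0.999, -0.042, 0.005], [-0.042, -0.999, -0.006], [0.005, 0.006, -1.0]]
contact_force: [0.6, -3.2, 3.8]
opening: 0.175
```

```bash
python3 - <<'E'
from h import *
o=st();print(1000*(o['tcp_pos'][0]-.51418-.041*o['tcp_pos'][1]));plan([.51418+.041*.18,.18,.098],8,-92.35)
E
```

```text
t 7.85 p [518.3 108.5  98.5] yawy -92.38 tilt [ 0.005  -0.0063] F [ 0.6  -3.21  3.79] op 0.175
-0.32835578657857983
[0.0, -0.89, 0.0] [0.04, -0.04, -0.0]
[0.0, -0.89, 0.0] [0.04, -0.04, -0.0]
[0.0, -0.89, 0.0] [0.04, -0.04, -0.0]
[0.0, -0.89, 0.0] [0.04, -0.04, -0.0]
[0.0, -0.89, 0.0] [0.04, -0.04, -0.0]
[0.0, -0.89, 0.0] [0.04, -0.04, -0.0]
[0.0, -0.89, 0.01] [0.04, -0.04, -0.0]
[0.0, -0.89, 0.01] [0.04, -0.04, -0.0]
```

Request:
{"fn": "play_rows", "kwargs": {
  "deltas": [
    [0,-1.0,0,0,0,0,1.0],
    [0,-1.0,0,0,0,0,1.0],
    [0,-1.0,0,0,0,0,1.0],
    [0,-0.8,0,0,0,0,1.0],
    [0,-0.5,0,0,0,0,1.0]
  ]
}}

```text
time: 8.35
tcp_pos: [0.5202, 0.1561, 0.0986]
tool_rot: [[0.999, -0.041, 0.005], [-0.041, -0.999, -0.006], [0.005, 0.006, -1.0]]
contact_force: [0.2, -3.6, 3.2]
opening: 0.179
```

Request:
{"fn": "play_rows", "kwargs": {
  "deltas": [
    [0,-0.4,0,0,0,0,1.0],
    [0,-0.4,0,0,0,0,1.0],
    [0,-0.4,0,0,0,0,1.0],
    [0,-0.3,0,0,0,0,1.0],
    [0,-0.3,0,0,0,0,1.0]
  ]
}}

```text
time: 8.85
tcp_pos: [0.521, 0.1756, 0.0986]
tool_rot: [[0.999, -0.041, 0.005], [-0.041, -0.999, -0.006], [0.005, 0.006, -1.0]]
contact_force: [-0.0, -3.6, 4.6]
opening: 0.177
```

```bash
python3 - <<'E'
from h import *
o=st();print(1000*(o['tcp_pos'][0]-.51418-.041*o['tcp_pos'][1]))
c=r.read_camera('top');C=cloud(c)
im=cv2.cvtColor(c['pixels'],cv2.COLOR_RGB2BGR)[170:280,160:300]
cv2.imwrite('pics/tz4.png',cv2.resize(im,None,fx=5,fy=5,interpolation=cv2.INTER_CUBIC))
m=(C[...,1]<.37)&(C[...,1]>.2)&(abs(C[...,0]-.527)<.07)&(C[...,2]>.04)&(C[...,2]<.078)
s=C[m]
for x in np.arange(.47,.59,.01):
    q=s[abs(s[:,0]-x)<.005]; print(round(x,2),np.unique(np.round(q[q[:,2]>.062][:,1],3))[-3:],len(q))
E
```

```text
t 8.85 p [521.  175.6  98.6] yawy -92.34 tilt [ 0.005  -0.0064] F [-0.03 -3.6   4.57] op 0.177
-0.34638375649902275
0.47 [0.303 0.306 0.307] 93
0.48 [0.304 0.306 0.307] 38
0.49 [0.304 0.306 0.307] 26
0.5 [0.304 0.306 0.307] 28
0.51 [0.303 0.304 0.306] 16
0.52 [0.358 0.361 0.364] 41
0.53 [0.363 0.364 0.369] 45
0.54 [0.349 0.351 0.361] 27
0.55 [0.302 0.304 0.305] 12
0.56 [0.301 0.302 0.304] 13
0.57 [0.299 0.301 0.302] 9
0.58 [0.299 0.301 0.302] 35
```

View pics/tz4.png

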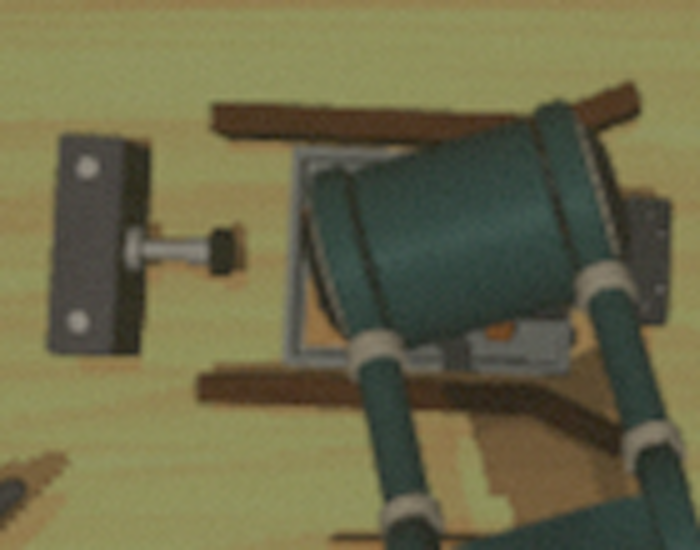

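Caddy centred between the battens, nose at about (290,255) in the crop and about 35 mm short of the buffer at (222,250). I'll approach slowly.

Request:
{"fn": "play_rows", "kwargs": {
  "deltas": [
    [0,-0.4,0,0,0,0,1.0],
    [0,-0.4,0,0,0,0,1.0],
    [0,-0.4,0,0,0,0,1.0],
    [0,-0.4,0,0,0,0,1.0],
    [0,-0.4,0,0,0,0,1.0]
  ]
}}

```text
time: 9.4
tcp_pos: [0.5219, 0.1967, 0.0986]
tool_rot: [[0.999, -0.042, 0.005], [-0.042, -0.999, -0.006], [0.005, 0.006, -1.0]]
contact_force: [-0.7, -4.3, 5.0]
opening: 0.177
```

Request:
{"fn": "play_rows", "kwargs": {
  "deltas": [
    [0,-0.3,0,0,0,0,1.0],
    [0,-0.3,0,0,0,0,1.0]
  ]
}}

```text
time: 9.6
tcp_pos: [0.5222, 0.2035, 0.0985]
tool_rot: [[0.999, -0.041, 0.005], [-0.041, -0.999, -0.006], [0.005, 0.006, -1.0]]
contact_force: [1.4, -2.8, 5.1]
opening: 0.177
```

```bash
python3 - <<'E'
from h import *
o=st();print(1000*(o['tcp_pos'][0]-.51418-.041*o['tcp_pos'][1]))
E
```

```text
t 9.6 p [522.2 203.5  98.5] yawy -92.38 tilt [ 0.0049 -0.0064] F [ 1.36 -2.78  5.05] op 0.177
-0.3153605062024348
```

Request:
{"fn": "play_rows", "kwargs": {
  "deltas": [
    [0,-0.2,0,0,0,0,1.0]
  ]
}}

```text
time: 9.7
tcp_pos: [0.5223, 0.2058, 0.0985]
tool_rot: [[0.999, -0.041, 0.005], [-0.041, -0.999, -0.006], [0.005, 0.006, -1.0]]
contact_force: [-0.0, -3.2, 4.7]
opening: 0.175
```

Request:
{"fn": "play_rows", "kwargs": {
  "deltas": [
    [0,-0.2,0,0,0,0,1.0]
  ]
}}

```text
time: 9.8
tcp_pos: [0.5224, 0.208, 0.0985]
tool_rot: [[0.999, -0.041, 0.005], [-0.041, -0.999, -0.006], [0.005, 0.006, -1.0]]
contact_force: [0.5, -3.8, 4.7]
opening: 0.179
```

Request:
{"fn": "play_rows", "kwargs": {
  "deltas": [
    [0,-0.2,0,0,0,0,1.0]
  ]
}}

```text
time: 9.9
tcp_pos: [0.5225, 0.2102, 0.0985]
tool_rot: [[0.999, -0.041, 0.005], [-0.041, -0.999, -0.006], [0.005, 0.006, -1.0]]
contact_force: [0.7, -4.6, 5.3]
opening: 0.178
```

Request:
{"fn": "play_rows", "kwargs": {
  "deltas": [
    [0,-0.15,0,0,0,0,1.0]
  ]
}}

```text
time: 10.0
tcp_pos: [0.5225, 0.2113, 0.0985]
tool_rot: [[0.999, -0.041, 0.005], [-0.041, -0.999, -0.007], [0.005, 0.007, -1.0]]
contact_force: [0.7, -6.8, 6.5]
opening: 0.175
```

Request:
{"fn": "play_rows", "kwargs": {
  "deltas": [
    [0,-0.15,0,0,0,0,1.0]
  ]
}}

```text
time: 10.1
tcp_pos: [0.5225, 0.212, 0.0985]
tool_rot: [[0.999, -0.04, 0.005], [-0.04, -0.999, -0.009], [0.005, 0.009, -1.0]]
contact_force: [0.5, -8.2, 6.7]
opening: 0.174
```

Request:
{"fn": "play_rows", "kwargs": {
  "deltas": [
    [0,-0.15,0,0,0,0,1.0]
  ]
}}

```text
time: 10.2
tcp_pos: [0.5225, 0.2124, 0.0985]
tool_rot: [[0.999, -0.04, 0.004], [-0.04, -0.999, -0.011], [0.005, 0.011, -1.0]]
contact_force: [0.6, -7.3, 6.4]
opening: 0.179
```

Request:
{"fn": "play_rows", "kwargs": {
  "deltas": [
    [0,-0.15,0,0,0,0,1.0]
  ]
}}

```text
time: 10.3
tcp_pos: [0.5226, 0.2127, 0.0986]
tool_rot: [[0.999, -0.04, 0.004], [-0.04, -0.999, -0.014], [0.004, 0.014, -1.0]]
contact_force: [-0.2, -8.9, 6.2]
opening: 0.177
```

Request:
{"fn": "play_rows", "kwargs": {
  "deltas": [
    [0,-0.2,0,0.4,-0.2,0,1.0]
  ]
}}

```text
time: 10.4
tcp_pos: [0.5226, 0.2133, 0.0986]
tool_rot: [[0.999, -0.039, 0.0], [-0.039, -0.999, -0.01], [0.001, 0.009, -1.0]]
contact_force: [1.0, -9.8, 6.7]
opening: 0.175
```

Request:
{"fn": "play_rows", "kwargs": {
  "deltas": [
    [0,-0.2,0,0.4,0,0,1.0]
  ]
}}

```text
time: 10.5
tcp_pos: [0.5226, 0.2135, 0.0985]
tool_rot: [[0.999, -0.039, -0.0], [-0.039, -0.999, -0.006], [-0.0, 0.006, -1.0]]
contact_force: [0.6, -10.7, 6.7]
opening: 0.178
```

Request:
{"fn": "play_rows", "kwargs": {
  "deltas": [
    [0,-0.18,0,0.2,0,0,1.0],
    [0,-0.18,0,0.2,0,0,1.0]
  ]
}}

```text
time: 10.7
tcp_pos: [0.5226, 0.2136, 0.0985]
tool_rot: [[0.999, -0.038, -0.001], [-0.038, -0.999, -0.005], [-0.001, 0.005, -1.0]]
contact_force: [0.1, -9.9, 6.4]
opening: 0.18
```

Request:
{"fn": "play_rows", "kwargs": {
  "deltas": [
    [0,-0.18,0,0.2,0,0,1.0],
    [0,-0.18,0,0.2,0,0,1.0],
    [0,-0.18,0,0.2,0,0,1.0]
  ]
}}

```text
time: 11.0
tcp_pos: [0.5226, 0.2136, 0.0985]
tool_rot: [[0.999, -0.037, -0.002], [-0.037, -0.999, -0.004], [-0.002, 0.004, -1.0]]
contact_force: [-0.2, -9.7, 6.3]
opening: 0.177
```

Request:
{"fn": "play_rows", "kwargs": {
  "deltas": [
    [0,-0.18,0,0.2,0,0,1.0],
    [0,-0.18,0,0.2,0,0,1.0]
  ]
}}

```text
time: 11.2
tcp_pos: [0.5226, 0.2136, 0.0985]
tool_rot: [[0.999, -0.036, -0.003], [-0.037, -0.999, -0.003], [-0.003, 0.003, -1.0]]
contact_force: [-0.1, -9.5, 6.2]
opening: 0.175
```

```bash
python3 - <<'E'
from h import *
st()
E
```

```text
t 11.2 p [522.6 213.6  98.5] yawy -92.09 tilt [-0.0031 -0.0027] F [-0.07 -9.45  6.24] op 0.175
```

Held about 6–7 N net for roughly 0.8 s. Releasing.

Request:
{"fn": "play_rows", "kwargs": {
  "deltas": [
    [0,-0.05,0,0,0,0,5.0],
    [0,0,0,0,0,0,5.0],
    [0,0,0,0,0,0,5.0],
    [0,0,0,0,0,0,5.0],
    [0,0,0,0,0,0,5.0]
  ]
}}

```text
time: 11.7
tcp_pos: [0.5198, 0.2155, 0.0953]
tool_rot: [[0.999, -0.038, -0.009], [-0.038, -0.999, -0.001], [-0.009, 0.001, -1.0]]
contact_force: [0.3, 0.1, -0.3]
opening: 0.561
```

```bash
python3 - <<'E'
from h import *
o=st();c=r.read_camera('wrist');save(c,'w5.png');C=cloud(c,o)
m=(C[...,2]>.12)&(C[...,2]<.13)&(np.hypot(C[...,0]-.52,C[...,1]-.21)<.08)
s=C[m]; print(len(s),cv2.minAreaRect((s[:,:2]*1000).astype(np.float32)))
E
```

```text
t 11.7 p [519.8 215.5  95.3] yawy -92.16 tilt [-0.0088 -0.0006] F [ 0.33  0.1  -0.33] op 0.561
10358 ((522.8807373046875, 213.42352294921875), (77.93618774414062, 66.66293334960938), 36.47475814819336)
```

View pics/w5.png

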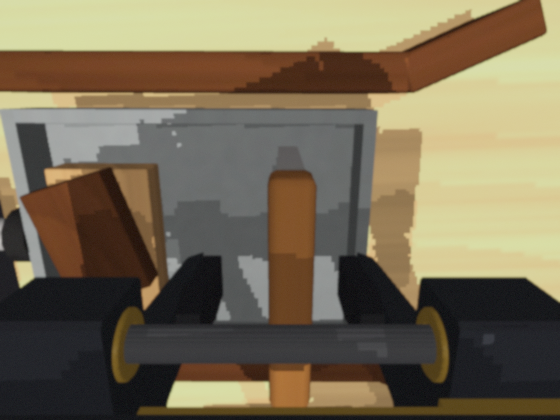

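The fingers are clear on both sides of the bar at (290,250), and the nose touches the buffer at about (15,235). Raising straight up.

Request:
{"fn": "play_rows", "kwargs": {
  "deltas": [
    [0,0,-1.0,0,0,0,5.0],
    [0,0,-1.5,0,0,0,5.0],
    [0,0,-2.0,0,0,0,5.0],
    [0,0,-2.5,0,0,0,5.0],
    [0,0,-2.5,0,0,0,5.0]
  ]
}}

```text
time: 12.25
tcp_pos: [0.5181, 0.2151, 0.1931]
tool_rot: [[0.999, -0.037, -0.016], [-0.037, -0.999, -0.003], [-0.015, 0.003, -1.0]]
contact_force: [0.6, 0.7, 0.3]
opening: 0.57
```

Request:
{"fn": "play_rows", "kwargs": {
  "deltas": [
    [0,1.0,-3.0,0,0,0,5.0],
    [0,3.0,-1.0,0,0,0,5.0],
    [0,4.0,0,0,0,0,5.0],
    [0,4.0,0,0,0,0,5.0],
    [0,3.0,0,0,0,0,5.0]
  ]
}}

```text
time: 12.75
tcp_pos: [0.5186, 0.066, 0.2506]
tool_rot: [[1.0, -0.029, 0.006], [-0.029, -1.0, 0.003], [0.006, -0.003, -1.0]]
contact_force: [0.5, 0.5, -1.3]
opening: 0.567
```

Request:
{"fn": "play_rows", "kwargs": {
  "deltas": [
    [0,3.0,0,0,0,0,5.0],
    [0,3.0,0,0,0,0,5.0],
    [0,0,0,0,0,0,5.0],
    [0,0,0,0,0,0,5.0]
  ]
}}

```text
time: 13.15
tcp_pos: [0.5178, 0.0002, 0.2583]
tool_rot: [[0.999, -0.035, 0.017], [-0.035, -0.999, 0.002], [0.017, -0.003, -1.0]]
contact_force: [-0.4, 0.5, -0.5]
opening: 0.571
```

```bash
python3 - <<'E'
from h import *
o=st()
c=r.read_camera('top');C=cloud(c);save(c,'t6.png')
def crop(c,a,b,cc,d,f,n): cv2.imwrite('pics/'+n,cv2.resize(cv2.cvtColor(c['pixels'],cv2.COLOR_RGB2BGR)[a:b,cc:d],None,fx=f,fy=f,interpolation=cv2.INTER_CUBIC))
crop(c,170,280,160,300,5,'tz6.png')
s=r.read_camera('side');crop(s,190,330,220,360,4,'sz6.png')
m=(C[...,1]<.345)&(C[...,1]>.12)&(abs(C[...,0]-.5245)<.068)&(C[...,2]>.062)&(C[...,2]<.073)
q=C[m];print(cv2.minAreaRect((q[:,:2]*1000).astype(np.float32)))
m=(C[...,1]<.3)&(C[...,1]>.12)&(abs(C[...,0]-.5245)<.06)&(C[...,2]>.115)&(C[...,2]<.135)
q=C[m];print('bar',cv2.minAreaRect((q[:,:2]*1000).astype(np.float32)))
o=r.get_obs();w=r.read_camera('wrist');save(w,'w6.png')
E
```

```text
t 13.15 p [5.178e+02 2.000e-01 2.583e+02] yawy -92.0 tilt [0.0166 0.0023] F [-0.43  0.5  -0.5 ] op 0.571
((525.5607299804688, 258.54486083984375), (173.1658935546875, 129.9529266357422), 87.6444320678711)
bar ((523.9271240234375, 212.12152099609375), (16.324268341064453, 88.61787414550781), 87.77935028076172)
```

View pics/tz6.png

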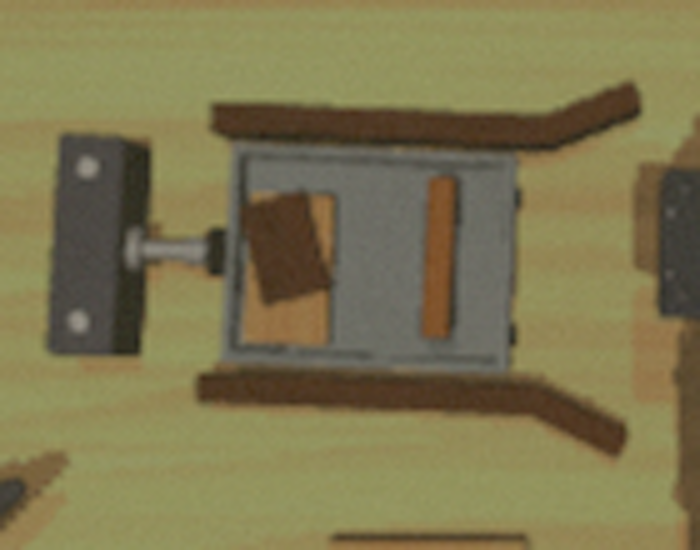

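View pics/sz6.png

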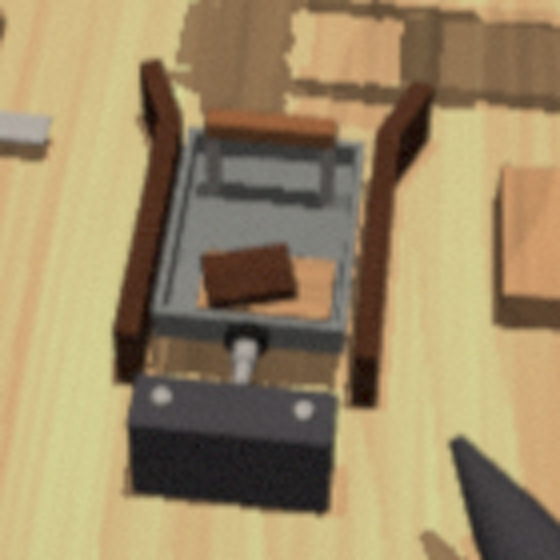

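View pics/w6.png

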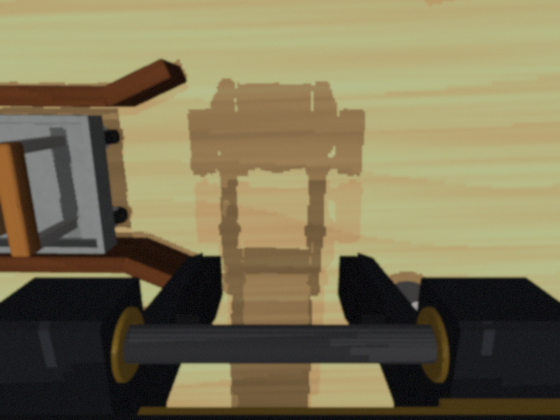

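The nose rests on the buffer at (225,250) in the top crop, and the two rear wheels stick out evenly behind the tray at (515,195) and (512,333). I'll compare the bystanders with the first picture, then hand in.

```bash
python3 - <<'E'
from h import *
a=cv2.imread('pics/top0.png');b=cv2.imread('pics/t6.png')
for n,(u,v,w,h) in dict(mallet=(360,128,92,44),bevel=(264,125,56,44),glue=(335,128,26,28),screws=(217,128,28,30),offcut=(222,273,48,24)).items():
    res=cv2.matchTemplate(b[v-12:v+h+12,u-12:u+w+12],a[v:v+h,u:u+w],cv2.TM_CCOEFF_NORMED);_,m,_,l=cv2.minMaxLoc(res);print(n,round(m,2),(l[0]-12,l[1]-12))
c=r.read_camera('top');C=cloud(c)
m=(C[...,1]<.3)&(C[...,1]>.12)&(abs(C[...,0]-.5245)<.06)&(C[...,2]>.115)&(C[...,2]<.135)
q=C[m];print('bar',cv2.minAreaRect((q[:,:2]*1000).astype(np.float32)))
s=r.read_camera('side');cv2.imwrite('pics/tin.png',cv2.cvtColor(s['pixels'],cv2.COLOR_RGB2BGR))
o=cv2.imread('pics/side0.png');_,mm,_,l=cv2.minMaxLoc(cv2.matchTemplate(cv2.imread('pics/tin.png')[140:195,320:370],o[152:180,331:356],cv2.TM_CCOEFF_NORMED));print('tin',mm,l,'expected (11,12)')
print(r.sign_off())
E
```

```text
mallet 0.99 (0, 0)
bevel 0.98 (0, 0)
glue 0.99 (0, 0)
screws 0.99 (0, 0)
offcut 0.98 (0, 0)
bar ((524.012939453125, 212.0453338623047), (16.139358520507812, 88.78082275390625), 87.65686798095703)
tin 0.9985475540161133 (11, 12) expected (11,12)
the job is handed in; nothing more can be done
None
```

The caddy is parked in the lane against the buffer, and I handed the job in at about 13 s of the 72 s allowed. The hand-in gives no verdict.

- **Rolling:** I pinched the push bar and rolled the caddy forward on the open bench, steering it onto the lane's middle. From about 226 mm of roll, with the nose still well short of the lane, no wheel showed ahead of or beside the tray. The castors' exact angles were not measured.
- **Pressing:** I crept onto the buffer and held for about 0.8 s. The wrist read 9.5–10.7 N during the hold. Less about 3.5 N of rolling drag, that leaves roughly 6–7 N on the buffer.
- **Battens:** the caddy stayed within about 1–2 mm of the lane's middle on the way in, and I saw no jump in the wrist force.

**Last checks:**
- **Caddy:** it stands with its heading within about 0.1° of the lane's measured direction. The bar moved under 0.1 mm between two looks.
- **Buffer:** the nose touches it in the pictures. It is still compressed by about 2 mm, judged from where the bar stood at first contact.
- **Castors:** both rear wheels show evenly behind the tray. The front wheels are hidden under it, so that they trail straight is inferred from the path.
- **Bystanders:** all six are at the same pixels as at the start.

No check failed or disagreed.

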